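# Hold a specimen clamp open

### The job

A printed test bar sits in the spring clamp on the worktop and a colleague wants to lift it out. Flip the clamp's safety catch right over to the outside first, then pull the lever it guards all the way towards the clamp's front until it stops, and keep holding it there: finish with the gripper still holding the lever fully pulled and the test bar still lying undisturbed in its nest.

Things in the scene. Friction and masses are not known exactly. Their poses are not given: they have to be found in the camera images.
- clamp: The spring clamp, screwed down: a plain aluminium base plate 155 x 140 x 12 mm with steel parts on it. Origin on the worktop, midway across the plate, 60 mm behind its front edge; x axis points from the clamp's front (roughly facing the robot) to its back (the nest with the test bar), y axis to the clamp's left (the side of the safety catch), z up. The plate runs from x = -60 to +95 mm and y = -70 to +70 mm. All clamp positions below are in this frame.
- lever (a joint): The sprung lever's angle: 0 = at rest, leaning back 0.42 rad from upright towards the clamp's +x; grows as its bar is pulled towards the clamp's -x (front), up to the stop at 0.95, where it leans 0.53 rad forward. A spring always drives it back to 0 (about 3 N at the bar at the start, 8.5 N at the stop). The moving jaw is coupled to it and backs off the test bar by 12 mm. While the safety catch guards it, the lever is blocked after about 0.25 rad.
- lever_bar (a point): Middle of the lever's plain grey round cross-bar (three thin black rings on it) (16 mm thick, lying along the clamp's y, 72 mm long between the two 10 mm steel arms at y = +-42 mm). It circles the lever's pivot at radius 112 mm: at rest it is at x = +38, z = 147 mm, at the stop at x = -65, z = 142 mm. The space between the arms under the bar is open, so the bar can be pinched from above across its thickness.
- lever_hinge (a point): Middle of the lever's pivot axis (parallel to the clamp's y), fixed on the clamp at x = -8, y = 0, z = 45 mm.
- catch (a joint): The safety catch's angle about a hinge along the clamp's x: 0 = guarding, leaning 0.30 rad inwards from upright (towards the lever), in front of the lever's left arm; grows as it is flipped outwards to the clamp's left (+y); upright at 0.30, and 1.75 = lying right over to the outside on its stop. It turns easily and falls by its own weight to whichever side of upright it is on.
- catch_tab (a point): Centre of the safety catch's grey finger tab, a round bar 15 mm thick and 30 mm long along the clamp's x, at the free end of the catch, 74 mm from its hinge axis. Guarding it is at x = -45, y = +38, z = 109 mm; flipped it lies about 133 mm to the left of the clamp's middle, 47 mm high. A thinner bar joins it, on the +x side, to the catch's blade, which carries a block 26 mm wide in front of the arm (at x = -18 to -1 mm).
- catch_hinge (a point): Point of the catch's hinge axis straight below the upright tab: x = -45, y = +60, z = 38 mm on the clamp. The axis is parallel to the clamp's x.
- specimen_mid (a point): Centre of the printed test bar (12 x 60 x 8 mm, tan, lying along the clamp's y) in the nest between the jaws at the back of the clamp, x = +73, y = 0, z = 32 mm. It is loose and is to stay there.
Things that resemble listed ones, but are neither listed nor needed, are in the scene too. Leave any pink look-alike of the part that bears specimen_mid alone.

How it is judged:
On the way, in this order (a step that is already met when the one before it is completed fails the run):
1. the safety catch lies flipped over to the outside while the lever is still at rest (value of joint catch above 1.5 rad and value of joint lever below 0.2 rad), for 0.2 s.
2. the lever is pulled right round to its stop by the gripper (value of joint lever above 0.85 rad and contact force between the fingers and lever above 1 N), for 0.2 s.
At the end, for the whole second after the job is handed in: The gripper's fingers press on the lever (over 1 N) and hold it within 0.1 rad of its stop (joint over 0.85), the catch lies over to the outside (joint over 1.5), and the test bar lies in the nest, within 12 mm of where it was (all of step 2 and value of joint catch above 1.5 rad and distance between specimen_mid and clamp below 0.095 m and x of specimen_mid in the frame of clamp above 0.06 m and z of specimen_mid in the frame of clamp below 0.04 m and distance of specimen_mid from where it was at the start of the episode below 0.012 m); the arm keeps its last pose, push and grip.
It fails at once if the test bar is knocked out of its nest (distance of specimen_mid from where it was at the start of the episode above 0.015 m).
It also fails if it takes over 40 s, if anything falls off the work surface, if the arm or the gripper's body presses on something with over 40 N, if the wrist force passes 120 N, or if a joint passes its speed limit or range.

### The arm

A 7-joint arm with a two-finger parallel gripper is mounted at the origin on a cart in front of the work surface, level with it; the furniture and walls round the work are solid. World frame = base frame: x ahead of the robot, y to its left, z up, the work surface at z = 0. Lengths are in m, angles in rad, forces in N, time in s.
With the tool pointing down it reaches from about 0.35 to 0.775 m from the base axis. Payload 3.1 kg.
Tool frame: the origin (TCP) lies midway between the tips of the shut fingers; the grasp point (between the pads) lies 19 mm behind it (ctrl.tcp_to_grasp is the distance from the TCP to the grasp point, in m); y points along the fingers, x is the direction in which the jaws open and shut, and the axes are right-handed (so a half turn about y gives the same grasp; the last joint's range is limited). The gripper opens to 85 mm and grips with 20 to 120 N. Pads are 22 mm wide; open, the fingers measure 114 mm over their backs; the gripper's body (76 mm by 85 mm) begins 54 mm behind the grasp point. The pads swing forward as they close: fully open they stand 13 mm farther back than shut.
Start: joints at [1.289, 0.311, 0.014, 1.512, -0.004, 1.319, -0.027], TCP at [0.131, -0.534, 0.231] pointing down, gripper open.
Joint ranges: [-2.7, 2.7], [-0.3, 1.91], [-1.27, 1.3], [0.12, 2.57], [-1.44, 4.58], [0.2, 2.03], [-3.05, 3.05]. Speed limits (rad/s): [2.79, 2.79, 3.14, 3.14, 3.14, 3.14, 3.14].

### API

Orientations are given as a unit quaternion [w, x, y, z].
In Python, from station import ctrl, set_gripper, vision, job gives the robot as it stands. Calls block until the motion is done:
- ctrl.move_to(position, orientation): joint-space move of the TCP to a pose.
- ctrl.move_straight(position, frame=None, velocity=0.15, stop_force=None): straight line of the TCP; frame=None keeps the orientation; velocity is the mean speed in m/s. With stop_force (N) it stops when the force on the tool has changed by that much, and returns True; else False.
- ctrl.move_joints(angles): joint-space move.
- set_gripper(opening, grasp_force=None): finger opening in m; grasp_force is the grip in N (None keeps the last); returns when the fingers have stopped.
- ctrl.hold(seconds).
- ctrl.ik(position, orientation): joint angles nearest the present ones, or None.
- ctrl.state(): the state.
- vision.read_camera(name): name is "side" or "top" or "wrist"; returns a dict with "image" (384x512x3 uint8, red, green, blue), "intrinsics" (3x3 intrinsics, pixels), "extrinsics" (4x4, takes a point from camera to world coordinates); the wrist camera has in their place "tool_from_camera" (4x4, takes a point from camera to tool coordinates, whose origin is the TCP and whose axes are the tool frame's). Camera axes: x right, y down, z forward; pixel columns grow to the right and rows downward; lengths in m; the calibration is good to about 2 mm. The wrist camera is an equidistant fisheye: a pixel r from the principal point sees the ray r / f radians off the axis. A picture is of the moment at which its call begins: read the wrist's pose just before it. There is no depth.
A pose or a line that the arm cannot do raises ctrl.MotionError and nothing moves.
- job.sign_off(): hands the job in, once; it reports no verdict.
The state is a dict: "time": time; "qpos": joint angles; "qd": joint speeds; "effort": joint torques, N m; "tool_pos": TCP position; "orientation": TCP orientation; "contact_force": force on the tool from outside, world axes, zero at the start; "torque": the same for the moment, N m; "opening": finger opening in m.
Only numpy, scipy, OpenCV 4.12 (cv2) and the standard library are available. Lean on these libraries where they do the work, as an engineer would, in place of code of your own. Each camera call takes 0.05 s, during which the arm holds its last target.

## Working session

There is one attempt and no reset: what is moved stays moved. The work goes in short steps, each a Python script; the robot and the scene stay as the last script left them, time stands still between calls to the robot, and variables do not carry over. Pictures are saved under pics/ and viewed, and the job is handed in when it is done.

```bash
ls; mkdir -p pics
python3 - <<'E'
from station import ctrl,set_gripper,vision,job
import cv2,numpy as np
for n in ["side","top","wrist"]:
    c=vision.read_camera(n)
    cv2.imwrite(f"pics/{n}0.png",c["image"][:,:,::-1])
    print(n,np.round(c["intrinsics"],1).tolist()); print(np.round(c.get("extrinsics",c.get("tool_from_camera")),3).tolist())
s=ctrl.state();print(s["time"],s["tool_pos"],s["orientation"],s["opening"],ctrl.tcp_to_grasp)
E
```

```text
pics
side [[380.3, 0.0, 256.1], [0.0, 380.3, 195.8], [0.0, 0.0, 1.0]]
[[0.982, -0.108, 0.152, 0.485], [-0.186, -0.657, 0.731, -0.567], [0.021, -0.746, -0.665, 0.693], [0.0, 0.0, 0.0, 1.0]]
top [[405.4, 0.0, 257.0], [0.0, 405.4, 188.8], [0.0, 0.0, 1.0]]
[[0.123, -0.972, 0.2, 0.446], [-0.992, -0.119, 0.028, 0.054], [-0.003, -0.202, -0.979, 0.942], [0.0, 0.0, 0.0, 1.0]]
wrist [[297.3, 0.0, 249.5], [0.0, 297.3, 192.2], [0.0, 0.0, 1.0]]
[[1.0, 0.0, 0.001, -0.001], [-0.0, -0.284, 0.959, -0.142], [0.001, -0.959, -0.284, 0.073], [0.0, 0.0, 0.0, 1.0]]
0.15 [ 0.13048319 -0.53371312  0.23045626] [ 0.55660233 -0.55585566  0.43712245 -0.43605308] 0.08532993610548432 0.0187
```

View pics/side0.png

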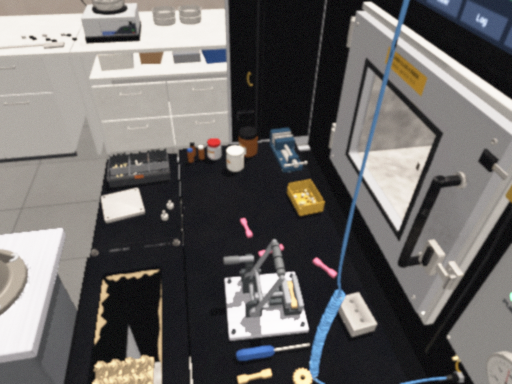

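View pics/top0.png

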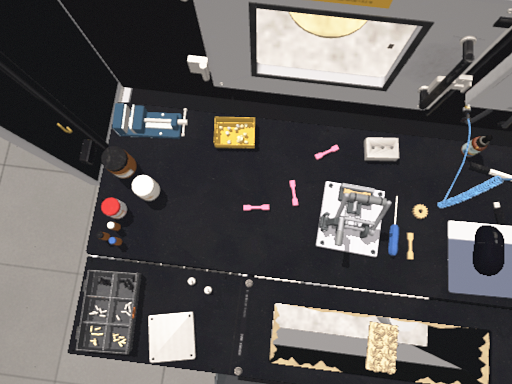

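Run:
```python
import cv2,numpy as np
a=cv2.imread("pics/side0.png")[230:350,205:325]; b=cv2.imread("pics/top0.png")[170:270,300:400]
r=lambda i:cv2.resize(i,(600,600),interpolation=cv2.INTER_CUBIC)
cv2.imwrite("pics/s_z.png",r(a));cv2.imwrite("pics/t_z.png",r(b))
```

```text
(no output)
```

View pics/s_z.png

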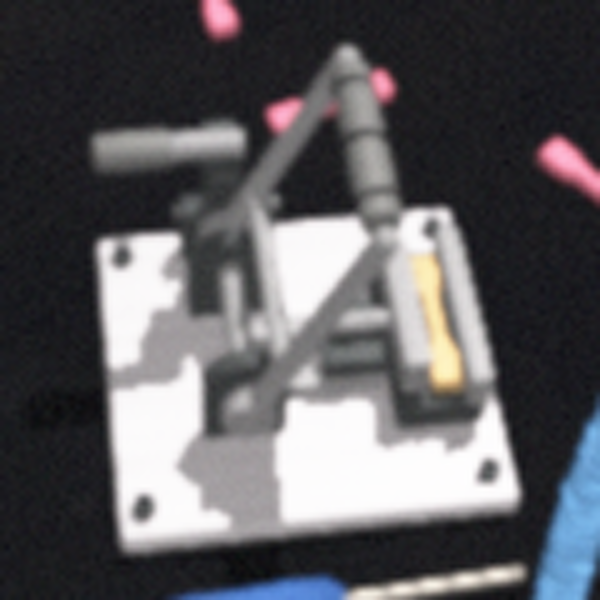

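View pics/t_z.png

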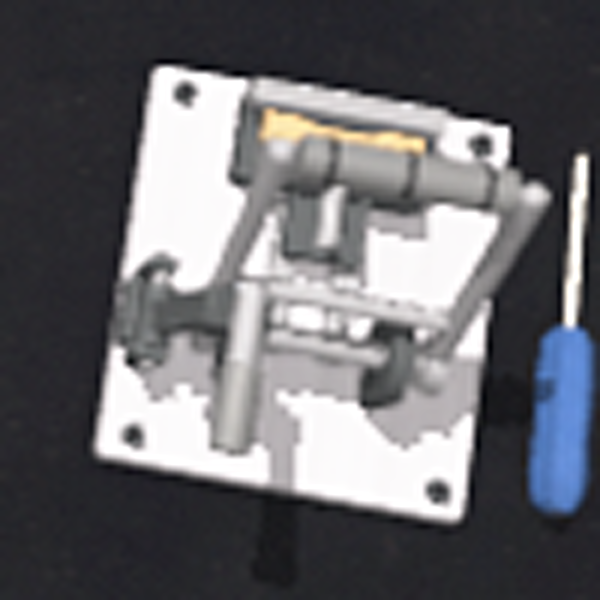

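```bash
cat > h.py <<'E'
from station import ctrl,set_gripper,vision,job
import cv2,numpy as np
from scipy.spatial.transform import Rotation as R
def ray(c,u,v,z):
    K,E=c["intrinsics"],c["extrinsics"]
    d=E[:3,:3]@np.linalg.solve(K,[u,v,1]);o=E[:3,3]
    return o+d*(z-o[2])/d[2]
def proj(c,P):
    K,E=c["intrinsics"],c["extrinsics"]
    p=K@(E[:3,:3].T@(np.asarray(P)-E[:3,3]));return p[:2]/p[2]
E
python3 - <<'E'
from h import *
loc=np.array([[95,70],[95,-70],[-60,-70],[-60,70]])/1000
for n,roi in (("top",(175,265,305,395)),("side",(265,345,218,315))):
    c=vision.read_camera(n);g=c["image"].astype(int)
    m=np.zeros(g.shape[:2],np.uint8);a,b,d,e=roi
    m[a:b,d:e]=((g.min(2)>170)[a:b,d:e])*255
    m=cv2.morphologyEx(m,cv2.MORPH_OPEN,np.ones((2,2),np.uint8))
    pts=cv2.findNonZero(m); hull=cv2.convexHull(pts)
    q=cv2.approxPolyN(hull,4)[0].astype(float) if hasattr(cv2,'approxPolyN') else None
    W=np.array([ray(c,u,v,.012) for u,v in q])[:,:2]
    # order: match to guess axes x~world x
    cen=W.mean(0)
    best=None
    for k in range(4):
      for o in (W,W[::-1]):
        Q=np.roll(o,k,axis=0)
        A=loc-loc.mean(0);B=Q-Q.mean(0)
        th=np.arctan2((A[:,0]*B[:,1]-A[:,1]*B[:,0]).sum(),(A*B).sum())
        if abs(th)>0.7: continue
        M=np.array([[np.cos(th),-np.sin(th)],[np.sin(th),np.cos(th)]])
        t=Q.mean(0)-M@loc.mean(0);r=np.abs(Q-(loc@M.T+t)).max()
        if best is None or r<best[0]: best=(r,th,t,Q)
    r,th,t,Q=best
    print(n,"quad",q.round(1).tolist(),"res mm",r*1e3,"th",th,"t",t.round(4),"edges",np.linalg.norm(Q-np.roll(Q,-1,0),axis=1).round(4))
E
```

```text
top quad [[377.0, 257.0], [316.0, 246.0], [326.0, 180.0], [394.0, 193.0]] res mm 12.667530987832965 th -0.09734074644464273 t [ 0.5768 -0.1461] edges [0.1607 0.1552 0.1394 0.1565]
side quad [[230.0, 340.0], [225.0, 275.0], [297.0, 273.0], [310.0, 331.0]] res mm 6.164747945662297 th -0.08639085069686753 t [ 0.5818 -0.1435] edges [0.1376 0.1546 0.1503 0.1579]
```

```bash
cat >> h.py <<'E'
def pose_fit(loc,W):
    A=loc-loc.mean(0);B=W-W.mean(0)
    th=np.arctan2((A[:,0]*B[:,1]-A[:,1]*B[:,0]).sum(),(A*B).sum())
    M=np.array([[np.cos(th),-np.sin(th)],[np.sin(th),np.cos(th)]])
    t=W.mean(0)-M@loc.mean(0);return th,t,(W-(loc@M.T+t))
E
python3 - <<'E'
from h import *
loc=np.array([[95,70],[95,-70],[-60,-70],[-60,70]])/1000
px={"top":np.array([[153,66],[511,127],[461,518],[96,457]])/6-.42+[300,170],
 "side":np.array([[97,240],[447,208],[520,496],[121,540]])/5-.4+[205,230]}
px["side"]=px["side"][[3,0,1,2]]  # order tbd
c={n:vision.read_camera(n) for n in px}
# side: image right = +x, up=+y: topleft=(-60,70), topright=(95,70), botright=(95,-70), botleft=(-60,-70)
px["side"]=np.array([[447,208],[520,496],[121,540],[97,240]])/5-.4+[205,230]
for n in px:
    W=np.array([ray(c[n],u,v,.012)[:2] for u,v in px[n]])
    th,t,r=pose_fit(loc,W);print(n,th,t.round(4),(r*1e3).round(1).tolist())
W=np.concatenate([[ray(c[n],u,v,.012)[:2] for u,v in px[n]] for n in px])
th,t,r=pose_fit(np.tile(loc,(2,1)),W);print(th,t)
np.save("pose.npy",[th,*t])
M=np.array([[np.cos(th),-np.sin(th)],[np.sin(th),np.cos(th)]])
P={"barL":[38,36,147],"barR":[38,-36,147],"barmid":[38,0,147],"tab":[-45,38,109],"tabf":[-60,38,109],"spec":[73,0,36],"hinge":[-8,0,45]}
for n,(s,off) in {"top":(6,(300,170)),"side":(5,(205,230))}.items():
    a,b=off;L=100 if s==6 else 120
    im=cv2.resize(c[n]["image"][b:b+L,a:a+L,::-1],(600,600),interpolation=cv2.INTER_CUBIC)
    for k,p in P.items():
        p=np.array(p)/1e3;w=[*(M@p[:2]+t),p[2]]
        u=(proj(c[n],w)-off+.5)*s-.5
        cv2.circle(im,tuple(int(x) for x in u),4,(0,0,255),-1)
        print(n,k,u.round())
    cv2.imwrite(f"pics/{n}_chk.png",im)
E
cd pics; python3 -c "
import cv2,numpy as np
cv2.imwrite('chk.png',cv2.resize(np.hstack([cv2.imread('top_chk.png'),cv2.imread('side_chk.png')]),(800,400)))"
```

```text
top -0.05296456454350963 [ 0.5777 -0.1403] [[-0.7, 0.0], [-0.6, -0.7], [1.4, 0.9], [-0.1, -0.2]]
side -0.05822096814160338 [ 0.5789 -0.1416] [[-0.4, -0.9], [0.1, 0.7], [0.2, 0.8], [0.1, -0.6]]
-0.05559184432715623 [ 0.57829434 -0.14095376]
top barL [298. 154.]
top barR [514. 192.]
top barmid [406. 173.]
top tab [236. 409.]
top tabf [230. 453.]
top spec [340. 136.]
top hinge [318. 343.]
side barL [347.  72.]
side barR [381. 227.]
side barmid [363. 146.]
side tab [130. 151.]
side tabf [ 91. 155.]
side spec [432. 313.]
side hinge [234. 320.]
```

View pics/chk.png

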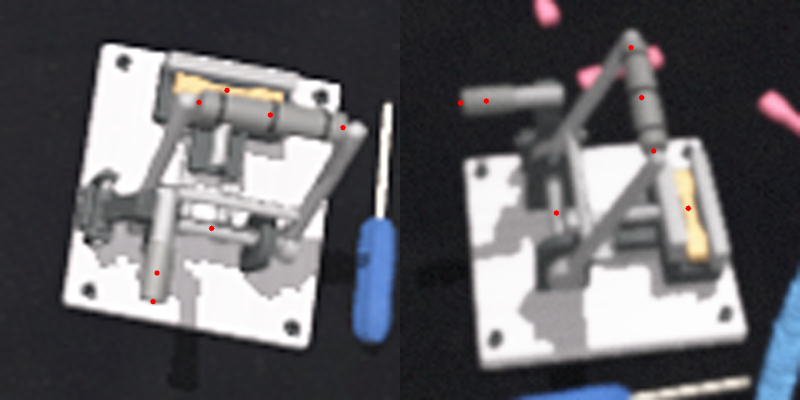

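```bash
python3 - <<'E'
from h import *
c=vision.read_camera("top");s=vision.read_camera("side")
for p in [(440,205),(505,180),(468,105),(490,250),(450,225)]: print("top",p,ray(c,*p,0).round(3),ray(c,*p,.2).round(3))
for p in [(320,340),(338,292)]: print("side",p,ray(s,*p,.0).round(3))
st=ctrl.state();q=st["orientation"];r=R.from_quat(q,scalar_first=True)
print(r.as_matrix().round(2),st["qpos"].round(2))
th,x,y=np.load("pose.npy")
def fr(sign,tilt=0):
    # tool y down, tool x along sign*clamp x
    X=np.array([np.cos(th),np.sin(th),0])*sign;Y=np.array([0,0,-1.]);Z=np.cross(X,Y)
    return R.from_matrix(np.c_[X,Y,Z])
def W(p): 
    p=np.array(p)/1e3;return np.array([*(R.from_euler('z',th).as_matrix()[:2,:2]@p[:2]+[x,y]),p[2]])
for sg in (1,-1):
  for p in ([-50,5,100],[-50,5,170],[-50,85,100],[38,0,128],[-65,0,123]):
    j=ctrl.ik(W(p),fr(sg).as_quat(scalar_first=True)); print(sg,p,W(p).round(3),None if j is None else np.round(j,2))
E
cat >> h.py <<'E'
th,cx,cy=np.load("pose.npy")
def W(p):
    p=np.array(p)/1e3;return np.array([*(R.from_euler('z',th).as_matrix()[:2,:2]@p[:2]+[cx,cy]),p[2]])
def Q(sg,tilt=0):
    # tilt>0: tool top leans to clamp +x
    X=np.array([1.,0,0])*sg;Y=np.array([0,0,-1.]);Z=np.cross(X,Y)
    return (R.from_euler('z',th)*R.from_euler('y',tilt)*R.from_matrix(np.c_[X,Y,Z])).as_quat(scalar_first=True)
E
```

```text
top (440, 205) [ 0.653 -0.35   0.   ] [ 0.609 -0.264  0.2  ]
top (505, 180) [ 0.732 -0.501  0.   ] [ 0.671 -0.383  0.2  ]
top (468, 105) [ 0.913 -0.411  0.   ] [ 0.814 -0.312  0.2  ]
top (490, 250) [ 0.562 -0.467  0.   ] [ 0.537 -0.357  0.2  ]
top (450, 225) [ 0.608 -0.375  0.   ] [ 0.574 -0.284  0.2  ]
side (320, 340) [ 0.688 -0.236  0.   ]
side (338, 292) [ 0.76  -0.139  0.   ]
[[ 0.24 -0.    0.97]
 [-0.97  0.    0.24]
 [-0.   -1.   -0.  ]] [ 1.29  0.31  0.01  1.51 -0.    1.32 -0.03]
1 [-50, 5, 100] [ 0.529 -0.133  0.1  ] [ 0.68  0.49 -0.63  1.69  0.32  1.07 -0.11]
1 [-50, 5, 170] [ 0.529 -0.133  0.17 ] [ 0.7   0.42 -0.65  1.6   0.27  1.21 -0.06]
1 [-50, 85, 100] [ 0.533 -0.053  0.1  ] [ 0.58  0.48 -0.69  1.72  0.34  1.06 -0.28]
1 [38, 0, 128] [ 0.616 -0.143  0.128] [ 0.61  0.64 -0.67  1.4   0.4   1.24 -0.14]
1 [-65, 0, 123] [ 0.513 -0.137  0.123] [ 0.7   0.43 -0.63  1.7   0.28  1.1  -0.07]
-1 [-50, 5, 100] [ 0.529 -0.133  0.1  ] [-0.54  0.65  1.13  1.74 -0.63  1.17 -2.43]
-1 [-50, 5, 170] [ 0.529 -0.133  0.17 ] [-0.56  0.54  1.13  1.65 -0.51  1.28 -2.53]
-1 [-50, 85, 100] [ 0.533 -0.053  0.1  ] [-0.7   0.63  1.13  1.77 -0.62  1.15 -2.58]
-1 [38, 0, 128] [ 0.616 -0.143  0.128] [ 0.27  0.55 -0.11  1.41  0.06  1.18 -3.04]
-1 [-65, 0, 123] [ 0.513 -0.137  0.123] [ 0.38  0.37 -0.19  1.72  0.08  1.06 -3.04]
```

View pics/wrist0.png

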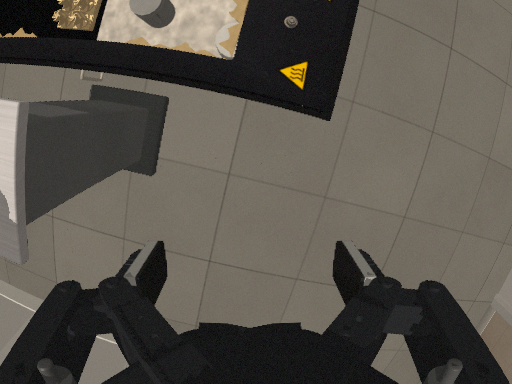

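Run:
```python
from h import *
def st(m):
    s=ctrl.state();print(m,round(s["time"],2),np.round(s["tool_pos"],3),np.round(s["contact_force"],1),round(s["opening"],3),np.round(s["qpos"],2))
set_gripper(0.0,40);st("closed")
ctrl.move_straight([0.131,-0.534,0.33],velocity=.25);st("up")
ctrl.move_to(W([-50,0,260]),Q(1));st("above")
c=vision.read_camera("wrist");cv2.imwrite("pics/w1.png",c["image"][:,:,::-1])
c=vision.read_camera("side");cv2.imwrite("pics/s1.png",c["image"][:,:,::-1])
```

```text
closed 1.22 [ 0.131 -0.534  0.231] [ 0.7 -0.3 -0.4] -0.0 [ 1.29  0.31  0.01  1.51 -0.    1.32 -0.03]
up 1.76 [ 0.131 -0.534  0.331] [0.1 0.  0.2] -0.0 [ 1.29  0.28  0.02  1.31 -0.01  1.55 -0.03]
above 3.79 [ 0.528 -0.14   0.26 ] [-0.4  0.7 -0.4] 0.0 [ 0.68  0.35 -0.62  1.45  0.21  1.41 -0.  ]
```

View pics/s1.png

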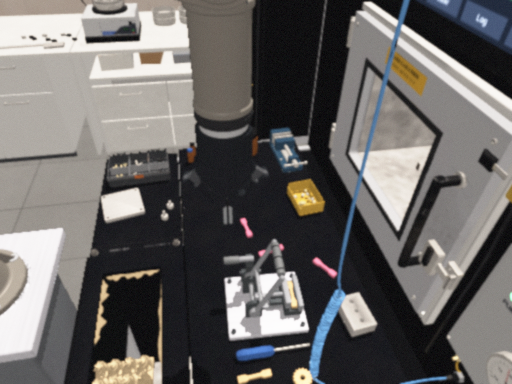

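View pics/w1.png

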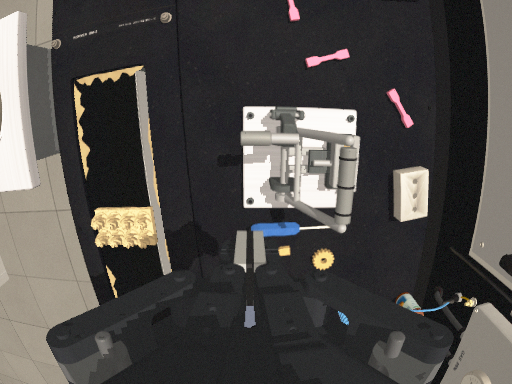

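Run:
```python
from h import *
c=vision.read_camera("side");print("expected tip px",proj(c,ctrl.state()["tool_pos"]))
def st(m):
    s=ctrl.state();print(m,round(s["time"],2),np.round(s["tool_pos"],3),np.round(s["contact_force"],1),round(s["opening"],3))
print(ctrl.move_straight(W([-50,0,99]),velocity=.15,stop_force=8));st("down")
print(ctrl.move_straight(W([-50,45,99]),velocity=.06,stop_force=20));st("push")
print(ctrl.move_straight(W([-50,88,99]),velocity=.08,stop_force=20));st("push2")
ctrl.move_straight(W([-50,88,220]),velocity=.2);st("up")
for n in ("top","side"):
    c=vision.read_camera(n);cv2.imwrite(f"pics/{n}2.png",c["image"][:,:,::-1])
c=vision.read_camera("wrist");cv2.imwrite("pics/w2.png",c["image"][:,:,::-1])
a=cv2.imread("pics/side2.png")[220:345,200:325]
cv2.imwrite("pics/s2z.png",cv2.resize(a,(600,600),interpolation=cv2.INTER_CUBIC))
```

```text
expected tip px [227.02869925 219.52781517]
False
down 5.17 [ 0.529 -0.138  0.1  ] [0.  0.5 0.1] -0.0
False
push 6.07 [ 0.531 -0.094  0.099] [-0.3  0.2 -0.3] -0.0
False
push2 6.75 [ 0.533 -0.05   0.099] [-0.4 -0.5  0.2] 0.0
up 7.51 [ 0.532 -0.051  0.219] [-0.5  0.2 -0.7] -0.0
```

View pics/s2z.png

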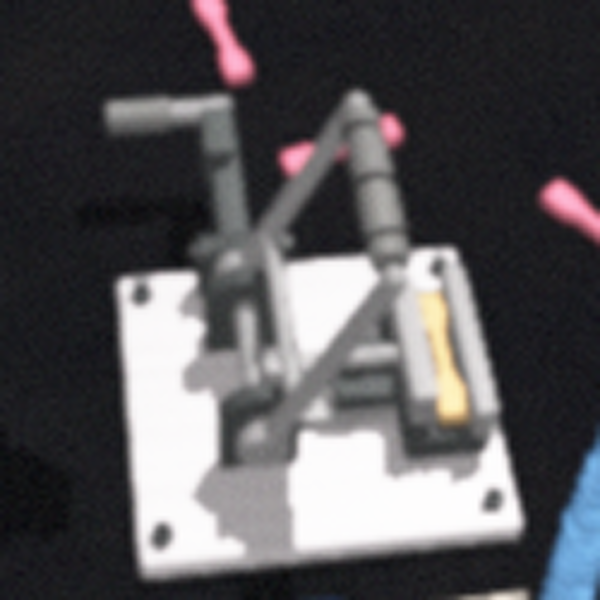

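View pics/w2.png

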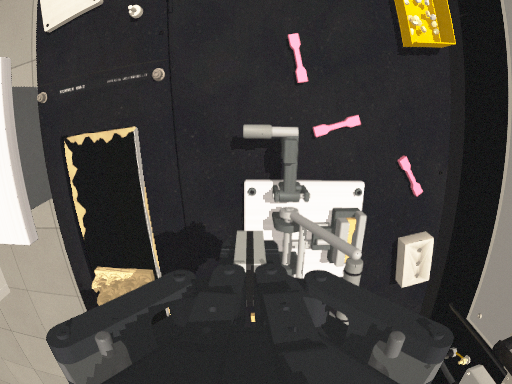

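```bash
cat >> h.py <<'E'
def bar(phi):
    a=.42-phi;return np.array([-8+112*np.sin(a),0,45+112*np.cos(a)])
def tcp(phi,tilt):
    # world TCP for grasp point on bar; tool up dir = (sin tilt,0,cos tilt)
    return W(bar(phi)-18.7*np.array([np.sin(tilt),0,np.cos(tilt)]))
def st(m):
    s=ctrl.state();print(m,round(s["time"],2),np.round(s["tool_pos"],3),np.round(s["contact_force"],1),round(s["opening"],3))
E
python3 - <<'E'
from h import *
c=vision.read_camera("side");t=vision.read_camera("top")
for n,k in (("side",c),("top",t)): print(n,"tab exp",proj(k,W([-45,133,47])),"s2z",(proj(k,W([-45,133,47]))-[200,220]+.5)*4.8,"rest bar",(proj(k,W([38,0,147]))-[200,220]+.5)*4.8)
for ph,ti in ((0,0),(.5,-.2),(.95,-.4),(.95,0)): 
    j=ctrl.ik(tcp(ph,ti),Q(1,ti));print(ph,ti,None if j is None else np.round(j,2))
set_gripper(.06)
ctrl.move_to(W([38,0,230]),Q(1));st("above")
print(ctrl.move_straight(tcp(0,0),velocity=.1,stop_force=6));st("down")
for n in ("top","side","wrist"):
    k=vision.read_camera(n);cv2.imwrite(f"pics/{n}3.png",k["image"][:,:,::-1])
a=cv2.imread("pics/side3.png")[200:345,180:325]
b=cv2.imread("pics/wrist3.png")[150:350,150:350]
cv2.imwrite("pics/z3.png",np.hstack([cv2.resize(i,(400,400),interpolation=cv2.INTER_CUBIC) for i in (a,b)]))
E
```

```text
side tab exp [227.75622179 244.00416503] s2z [135.6298646  117.61999213] rest bar [372.90736637 188.95525741]
top tab exp [290.6506085  232.46978725] s2z [437.52292081  62.2549788 ] rest bar [ 805.18053715 -101.35731977]
0 0 [ 0.56  0.61 -0.57  1.4   0.33  1.22 -0.1 ]
0.5 -0.2 [ 0.71  0.38 -0.6   1.75  0.25  0.89 -0.03]
0.95 -0.4 [ 0.88  0.2  -0.66  2.06  0.09  0.52  0.13]
0.95 0 [ 0.67  0.42 -0.59  1.7   0.26  1.09 -0.05]
above 8.93 [ 0.616 -0.143  0.229] [ 0.4  0.6 -0.6] 0.06
False
down 10.09 [ 0.617 -0.143  0.129] [ 0.1  0.3 -0.3] 0.06
```

View pics/z3.png

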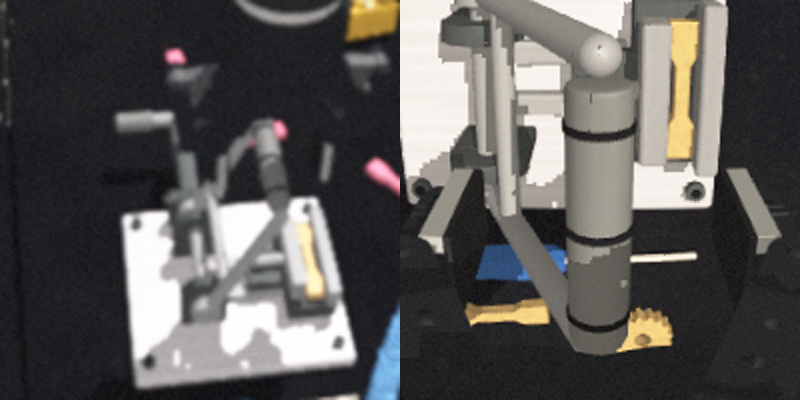

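Run:
```python
from h import *
set_gripper(0.0,60);st("grip")
for i,ph in enumerate(np.linspace(0,.93,9)[1:]):
    ti=-.35*ph/.95
    r=ctrl.move_straight(tcp(ph,ti),Q(1,ti),velocity=.06,stop_force=35);st(f"phi {ph:.2f} {r}")
    if r: break
for n in ("top","side","wrist"):
    k=vision.read_camera(n);cv2.imwrite(f"pics/{n}4.png",k["image"][:,:,::-1])
a=cv2.imread("pics/side4.png")[200:345,180:325]
b=cv2.imread("pics/wrist4.png")[0:384,64:448]
cv2.imwrite("pics/z4.png",np.hstack([cv2.resize(i,(400,400),interpolation=cv2.INTER_CUBIC) for i in (a,b)]))
```

```text
grip 10.72 [ 0.616 -0.143  0.129] [ 0.4  1.1 -0.2] 0.014
phi 0.12 False 11.08 [ 0.606 -0.142  0.134] [ 5.6 -1.  -2.5] 0.015
phi 0.23 False 11.44 [ 0.595 -0.142  0.137] [ 5.9 -0.5 -2.4] 0.014
phi 0.35 False 11.79 [ 0.584 -0.141  0.139] [ 8.3 -0.4 -2.6] 0.014
phi 0.47 False 12.14 [ 0.572 -0.14   0.14 ] [ 8.7 -0.5 -2.6] 0.014
phi 0.58 False 12.49 [ 0.56 -0.14  0.14] [6.4 0.1 2.9] 0.014
phi 0.70 False 12.84 [ 0.55  -0.139  0.139] [ 6.8 -0.7  5.7] 0.014
phi 0.81 False 13.19 [ 0.54  -0.139  0.136] [ 5.6 -0.   9.5] 0.014
phi 0.93 False 13.54 [ 0.529 -0.138  0.131] [ 2.8  1.2 13.5] 0.014
```

View pics/z4.png

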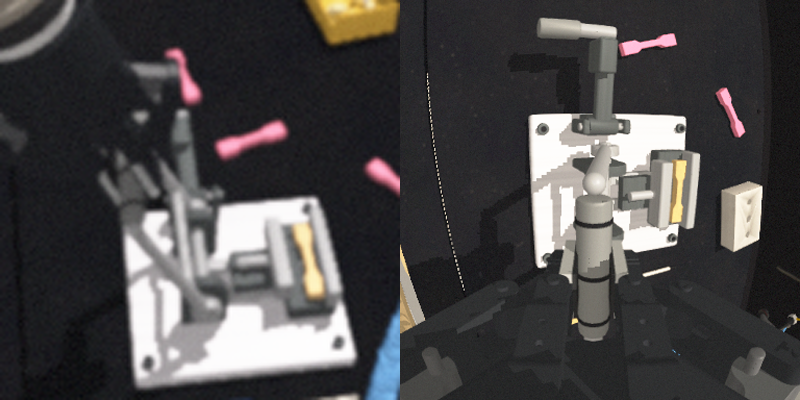

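Run:
```python
from h import *
for ph in (.95,.97,.99):
    ti=-.35
    r=ctrl.move_straight(tcp(ph,ti),Q(1,ti),velocity=.03,stop_force=25);st(f"phi {ph:.2f} {r}")
    if r or np.linalg.norm(ctrl.state()["contact_force"])>40: break
ctrl.hold(.5);st("hold")
for n in ("side","wrist","top"):
    k=vision.read_camera(n);cv2.imwrite(f"pics/{n}5.png",k["image"][:,:,::-1])
    if n!="wrist":
        for nm,p in (("pivotR",[-8,-42,45]),("barR stop",[-65,-42,142]),("barR .85",[-8+112*np.sin(-.43),-42,45+112*np.cos(-.43)]),("spec",[73,0,36])):
            u=proj(k,W(p)); print(n,nm,((u-[180,200]+.5)*600/145).round() if n=="side" else ((u-[300,170]+.5)*6).round())
a=cv2.imread("pics/side5.png")[200:345,180:325]
cv2.imwrite("pics/z5.png",cv2.resize(a,(600,600),interpolation=cv2.INTER_CUBIC))
```

```text
phi 0.95 False 13.94 [ 0.528 -0.138  0.131] [ 1.8  2.5 14.9] 0.014
phi 0.97 False 14.19 [ 0.527 -0.138  0.13 ] [ 2.8  0.9 16.2] 0.014
phi 0.99 False 14.44 [ 0.526 -0.138  0.13 ] [ 2.7  1.6 17.3] 0.014
hold 14.94 [ 0.526 -0.138  0.13 ] [ 2.7  1.5 17.5] 0.014
side pivotR [309. 467.]
side barR stop [177. 355.]
side barR .85 [201. 346.]
side spec [462. 383.]
top pivotR [432. 364.]
top barR stop [492. 506.]
top barR .85 [500. 473.]
top spec [341. 136.]
```

View pics/z5.png

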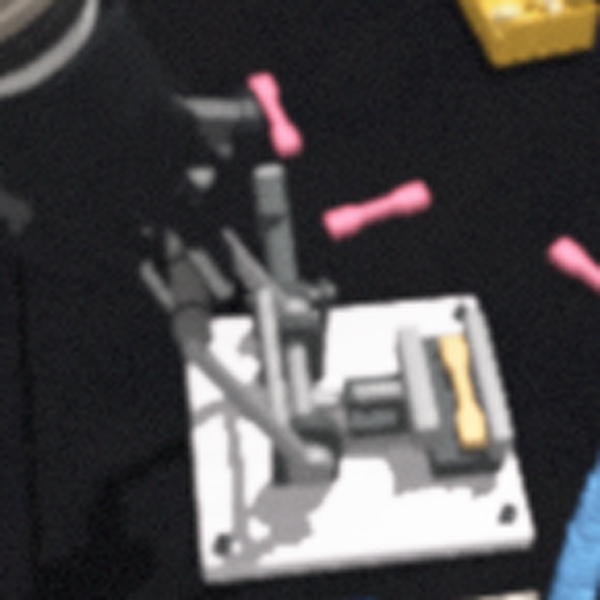

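View pics/wrist5.png

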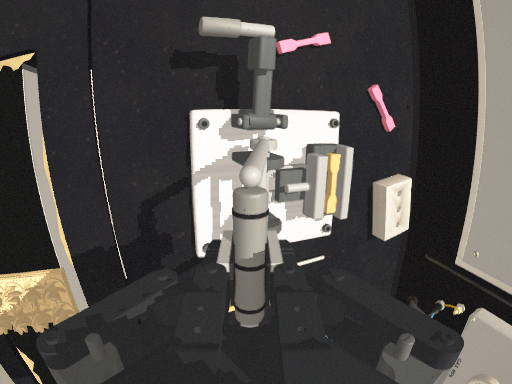

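```bash
cat >> h.py <<'E'
def gp():
    s=ctrl.state();r=R.from_quat(s["orientation"],scalar_first=True).as_matrix()
    g=s["tool_pos"]-.0187*r[:,1]
    p=R.from_euler('z',-th).apply(g-[cx,cy,0])*1e3
    d=p-[-8,0,45]
    return p.round(1),"r",np.hypot(d[0],d[2]).round(1),"phi",(.42-np.arctan2(d[0],d[2])).round(3),"tilt",np.arctan2(-r[0,1],-r[2,1]).round(3)
E
python3 - <<'E'
from h import *
s=ctrl.state();print(gp(),tcp(.99,-.35),s["tool_pos"],s["effort"].round(1))
import cv2
a=cv2.imread("pics/top5.png")[170:270,300:400];cv2.imwrite("pics/t5z.png",cv2.resize(a,(600,600),interpolation=cv2.INTER_CUBIC))
E
```

```text
(array([-59. ,   0.3, 147.4]), 'r', np.float64(114.4), 'phi', np.float64(0.882), 'tilt', np.float64(-0.369)) [ 0.51636356 -0.13750736  0.12172664] [ 0.52616342 -0.13781483  0.12995802] [  1.2 -18.2  -0.7 -11.2   0.5   1.7   0.1]
```

View pics/t5z.png

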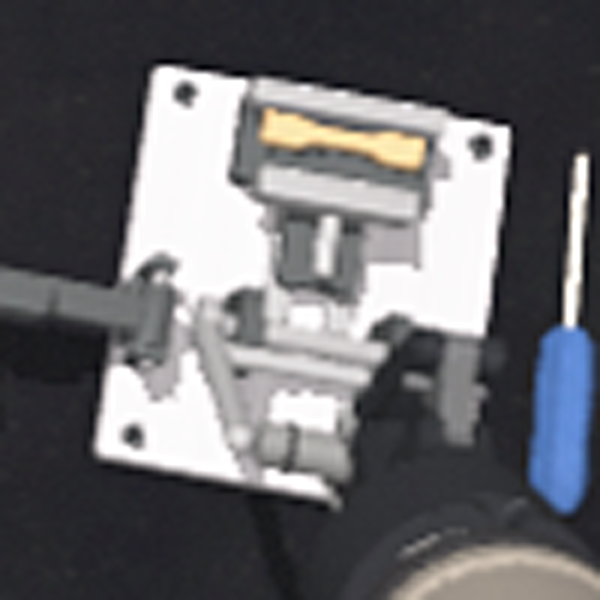

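Run:
```python
from h import *
k=vision.read_camera("top")
for ph in (.8,.85,.9,.95):
    b=bar(ph);print(ph,[((proj(k,W([b[0],y,b[2]]))-[300,170]+.5)*6).round() for y in (20,36,42)])
q=ctrl.state()["orientation"]
for ph in (1.02,1.05,1.08,1.11):
    ti=-.35;p=tcp(ph,ti)+np.array([-.001,0,.002])
    r=ctrl.move_straight(p,Q(1,ti),velocity=.03,stop_force=25);ctrl.hold(.2);st(f"phi {ph:.2f} {r}");print(gp())
    if r or np.linalg.norm(ctrl.state()["contact_force"])>35: break
k=vision.read_camera("top");a=k["image"][170:270,300:400,::-1];cv2.imwrite("pics/t6z.png",cv2.resize(a,(600,600),interpolation=cv2.INTER_CUBIC))
```

```text
0.8 [array([313., 423.]), array([264., 414.]), array([246., 411.])]
0.85 [array([310., 439.]), array([261., 430.]), array([243., 427.])]
0.9 [array([306., 455.]), array([257., 446.]), array([239., 443.])]
0.95 [array([302., 471.]), array([253., 462.]), array([235., 459.])]
phi 1.02 True 15.55 [ 0.525 -0.138  0.13 ] [ 8.1 -0.9 -1.9] 0.014
(array([-59.9,   0.3, 147.6]), 'r', np.float64(115.0), 'phi', np.float64(0.889), 'tilt', np.float64(-0.376))
```

View pics/t6z.png

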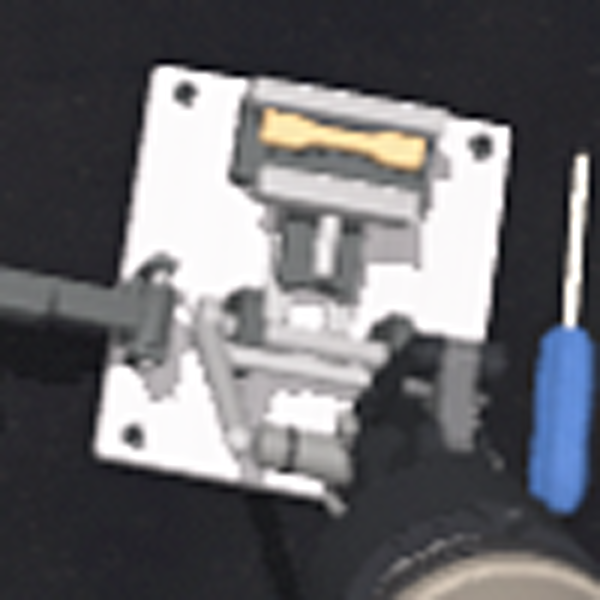

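Run:
```python
from h import *
s=ctrl.state();p0=s["tool_pos"];q0=s["orientation"]
T=R.from_euler('z',th).apply([-np.cos(.5),0,-np.sin(.5)])
for d in (3,6,9,12,15,18):
    r=ctrl.move_straight(p0+T*d/1e3,q0,velocity=.02,stop_force=40);ctrl.hold(.15);st(f"d {d} {r}");print(gp())
    f=ctrl.state()["contact_force"]
    if r or np.linalg.norm(f)>35: break
k=vision.read_camera("top");a=k["image"][170:270,300:400,::-1];cv2.imwrite("pics/t7z.png",cv2.resize(a,(600,600),interpolation=cv2.INTER_CUBIC))
```

```text
d 3 False 16.0 [ 0.525 -0.138  0.13 ] [ 7.6 -1.3 -2.3] 0.014
(array([-59.9,   0.3, 147.6]), 'r', np.float64(115.0), 'phi', np.float64(0.888), 'tilt', np.float64(-0.38))
d 6 False 16.45 [ 0.524 -0.138  0.129] [10.1 -1.7 -4.4] 0.014
(array([-61.6,   0.3, 146.8]), 'r', np.float64(115.0), 'phi', np.float64(0.905), 'tilt', np.float64(-0.382))
d 9 False 16.9 [ 0.522 -0.138  0.129] [12.1 -1.5 -5.1] 0.014
(array([-63. ,   0.4, 146. ]), 'r', np.float64(115.0), 'phi', np.float64(0.919), 'tilt', np.float64(-0.385))
d 12 False 17.35 [ 0.521 -0.137  0.128] [14.8 -1.  -7.4] 0.014
(array([-64.4,   0.3, 145.3]), 'r', np.float64(115.1), 'phi', np.float64(0.933), 'tilt', np.float64(-0.388))
d 15 False 17.8 [ 0.52  -0.137  0.127] [17.3 -1.5 -9.3] 0.014
(array([-65.6,   0.3, 144.6]), 'r', np.float64(115.1), 'phi', np.float64(0.944), 'tilt', np.float64(-0.391))
d 18 False 18.25 [ 0.52  -0.137  0.127] [ 23.4  -2.6 -11.5] 0.014
(array([-65.8,   0.3, 144.6]), 'r', np.float64(115.1), 'phi', np.float64(0.946), 'tilt', np.float64(-0.397))
```

View pics/t7z.png

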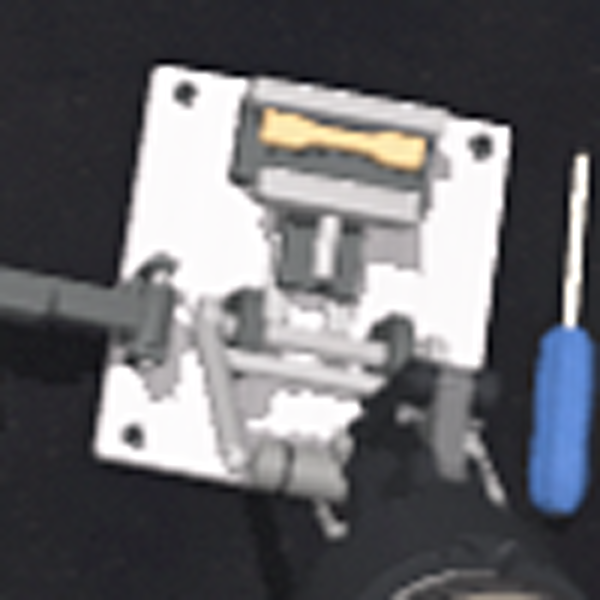

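Run:
```python
from h import *
ctrl.hold(.6);st("hold");print(gp())
k=vision.read_camera("side");print("tab exp side",((proj(k,W([-45,133,47]))-[180,200]+.5)*600/145).round())
def spec(n):
    i=cv2.imread(n)[170:270,300:400];h=cv2.cvtColor(i,cv2.COLOR_BGR2HSV)
    m=cv2.inRange(h,(10,60,120),(30,255,255));return np.argwhere(m[0:40]).mean(0),int(m[:40].sum()/255)
t=vision.read_camera("top");cv2.imwrite("pics/top8.png",t["image"][:,:,::-1])
print(spec("pics/top5.png"),spec("pics/top8.png"))
cv2.imwrite("pics/z8.png",cv2.resize(k["image"][200:345,180:325,::-1],(600,600),interpolation=cv2.INTER_CUBIC))
```

```text
hold 18.9 [ 0.52  -0.137  0.127] [ 23.6  -1.4 -10.1] 0.014
(array([-65.8,   0.3, 144.6]), 'r', np.float64(115.1), 'phi', np.float64(0.946), 'tilt', np.float64(-0.397))
tab exp side [200. 184.]
(array([22.8705036 , 56.43165468]), 139) (array([22.84397163, 56.32624113]), 141)
```

View pics/z8.png

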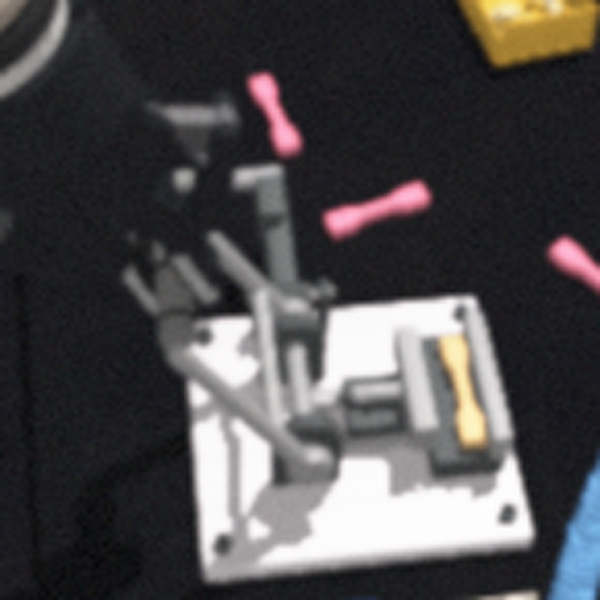

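The picture shows the bar gripped at about (175,310), with the lever leaning fully forward. The catch still lies outside with its arm at (270,180), and the tan test bar is in the nest at (462,390).

```bash
python3 -c "
from station import job
print(job.sign_off())"
```

```text
the job is handed in; nothing more can be done
None
```

I flipped the safety catch right over to the outside with the closed fingers, then pinched the lever's bar and pulled the lever forward to its stop. I handed the job in with the gripper still holding it there; sign-off gave no verdict.

**Last checks, before hand-in:**
- **Lever:** the gripper position puts it at about 0.946 rad. The pull rose to about 26 N with almost no further movement, so I take it to be on its stop. The top view agreed.
- **Catch:** right after the flip, the tab was within about 1 pixel of where the flipped position should appear. In the last picture it still lies over to the outside, though the gripper partly hides the tab.
- **Test bar:** it sits in the nest. In the top view it moved about 0.1 pixel over the last part of the pull, and it looks the same as in the first picture.
- **Time:** about 19 s of the 40 s had been used.

**What disagreed:** the first pull stopped short, at about 0.88 rad, because the arm gave way under the load and I was pressing about 2–3 mm too low on the bar. A second attempt stopped at its force limit. I then re-pulled in small steps from where the arm actually was, and that reached the stop.

The grasp radius still measured 115 mm instead of 112 mm. That fits the calibration error plus a small shift of the bar in the fingers.

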